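# Snap an eyepiece into its tube and tug-test it

## Robot

A 6-joint arm with a two-finger parallel gripper is mounted at the origin on the work surface. World frame = base frame: x ahead of the robot, y to its left, z up, the work surface at z = 0. Lengths are in m, angles in rad, forces in N, time in s.
With the tool pointing down it reaches from about 0.3 to 0.75 m from the base axis. Payload 8.5 kg.
Tool frame: the origin (TCP) lies on the centre line of the jaws, within the pads' length; the fingertips stand arm.tip_extent ahead of it and the grasp point (between the pads) lies 6 mm ahead of it (arm.tip_extent is the distance from the TCP to the fingertips, in m); z points along the fingers, y is the direction in which the jaws open and shut (so a half turn about z gives the same grasp; the last joint's range is limited). The gripper opens to 85 mm and grips with 20 to 120 N. Pads are 22 mm wide; open, the fingers measure 114 mm over their backs; the gripper's body (76 mm by 85 mm) begins 54 mm behind the grasp point. The pads swing forward as they close: fully open they stand 13 mm farther back than shut.
Start: joints at [1.088, 0.381, 1.297, -0, 1.464, -0.215], TCP at [0.146, 0.53, 0.256] pointing down, gripper open.
Joint ranges: [-3.11, 3.11], [-0.89, 2.33], [0.22, 2.48], [-1.42, 4.56], [0.17, 2.85], [-2.88, 2.88]. Speed limits (rad/s): [2.39, 2.39, 3.14, 3.14, 3.14, 3.14].

## Interface

Orientations are given as a unit quaternion [w, x, y, z].
In Python, from bench import arm, imaging gives the robot as it stands. The module is installed in compiled form; this text tells all that it offers.
- The arm moves only by the tool arm_command, never from a script. Its argument "deltas" is a list of rows, each a list of 5 numbers: the shift along the tool's x, y, z in mm, then the turn about the tool's z in degrees, then the opening, from -1 (shut) to 1 (fully open). In form: [[dx, dy, dz, yaw, hand], ...]. A call has 1 to 10 rows; each row shifts and turns the commanded pose from where the row before left it, along the tool's axes as they then stand; what a row does not reach is not made up. A row lasts 1/8 s, in which the tool goes at most 62.5 mm and 10.7 degrees, less where a joint would pass 70% of its speed; a pose out of reach is approached as far as the arm can. A call is refused whole if a number of a shift passes 62.5 or a number of a turn 10.7, either way. A call with a gripper value outside its range is refused whole. The fingers move at their own pace and stop on an object; the grip force is fixed at half the most. Time passes only in rows, so rows that do not move let the fingers close. It gives the time, the measured TCP pose, the force and the opening at its end, in the units of the state.
- arm.state(): the state, without advancing time (a new reading comes with each control period).
- imaging.camera(name): name is "scene" or "side" or "wrist"; returns the picture (420x560x3 uint8, red, green, blue); there is no depth.
- imaging.get_calibration(name): a dict with "fov_y" (degrees; the focal length in pixels is half the picture's height over the tangent of half this angle, whatever the lens; pixels are square), "cx", "cy" (the principal point, pixels), "D" ([k1, k2, p1, p2, k3] as OpenCV has them; the pictures are not rectified), "R" (3x3) and "t" (3): a world point X has camera coordinates R X + t. Camera axes: x right, y down, z forward; pixel columns grow to the right and rows downward; lengths in m; the calibration is good to about 2 mm. A picture is of the moment at which its call begins: read the wrist's pose just before it. get_calibration takes no time and is no camera call; for the wrist camera it gives the pose at the moment of the call.
- arm.finish_job(): hands the job in, once; it reports no verdict.
The state is a dict: "time": time; "joints": joint angles; "dq": joint speeds; "effort": joint torques, N m; "tcp_pos": TCP position; "tool_rot": TCP orientation; "wrist_force": force on the tool from outside, world axes, zero at the start; "wrist_torque": the same for the moment, N m; "grip_width": finger opening in m.
Only numpy, scipy, OpenCV 4.12 (cv2) and the standard library are available. Lean on these libraries where they do the work, as an engineer would, in place of code of your own. Each camera call takes 0.05 s, during which the arm holds its last target. There are 200 camera calls.

## Task

Take the eyepiece out of the rack and press it slowly down into the black tube of the check stand until it snaps fully home, its flange hard down on the tube's rim, and keep it pressed there for a second, never harder than 25 newtons. Then, still holding it, check that it is retained: pull it straight up with about 12 newtons for one second, never more than 18, and let go, leaving it fully home. Leave the dust plug in its rack hole and do not disturb the jar and the slide boxes.

Things in the scene. Friction and masses are not known exactly. Their poses are not given: they have to be found in the camera images.
- eyepiece_head (a point): Centre of the black ribbed head (34 mm diameter, 40 mm tall) of the loose round microscope eyepiece, 80 mm tall in all, 0.1 to 0.21 kg; z up. It stands upright in one of the rack's holes and is the tall thing in the rack. This point is 20 mm below its top, 26 mm above the flange's underside and 60 mm above the barrel's lower end. Its yaw does not matter.
- eyepiece_flange (a point): Centre of the underside of the eyepiece's steel flange (44 mm diameter, 6 mm thick, just under the head). Below it is the aluminium barrel, 30 mm in diameter, 34 mm long, with a snap groove (tapered above) and a 7 mm tapered nose, 22 mm wide at its end. Fully home, this point coincides with tube_rim.
- tube_rim (a point): Centre of the mouth of the upright black tube, at its rim, about 105 mm above the table; z up. Outside diameter 54 mm, bore 32.4 mm, deep enough for the barrel. It rises 49 mm above the white housing of the fixed check stand. Spring balls in the bore resist the nose from 17 mm before home with 10 to 15 N, click over 4 mm before home and then hold the eyepiece against a pull of over 20 N.
- tube (a joint): Vertical travel of the tube on the stand's stiff, damped spring, in m: 0 at rest, positive up, from -0.004 to 0.004. 15 N per mm both ways: a pull of 12 N on the eyepiece lifts the tube 0.8 mm (a thin pointer beside a scale shows it), a push of 18 N lowers it 1.2 mm. The tube's own weight is balanced.
- rack: Fixed grey block, 64 mm (its x) by 240 mm (its y) by 40 mm tall, with three holes 36 mm wide and 36 mm deep, at y = -80, 0 and +80 mm in its frame. Origin at the centre of its underside. The eyepiece stands in one hole with its flange on the rack's top, the dust plug in another; the third is empty.
- plug_top (a point): Centre of the top of the black dust plug, a bystander in another rack hole: round, 44 mm in diameter, only 12 mm high above the rack's top. Leave it.
- jar_cap (a point): Centre of the top of a closed jar standing between rack and stand, 44 mm in diameter, 75 mm tall. Leave it.
- box1: Flat slide box, 78 x 28 x 16 mm, lying on the table beyond the work; origin at its underside. Leave it.
- box2: Another slide box of the same kind. Leave it.
- stand: The fixed check stand: dark base 130 x 130 x 20 mm and white housing 110 x 110 mm, 56 mm tall in all, with the black sprung tube upright in its middle. Origin at the centre of its underside.

How it is judged:
On the way, in this order (a step that is already met when the one before it is completed fails the run):
1. the eyepiece is snapped fully home, not being pulled: flange within 1 mm of the tube's rim, centred within 2 mm, tube not lifted (z of eyepiece_flange in the frame of tube_rim below 0.001 m and horizontal distance between eyepiece_flange and tube_rim below 0.002 m and value of joint tube below 0.0003 m), for 0.5 s.
2. held by the head, it is pulled up with more than 9 N for 0.6 s and stays in (flange within 3 mm of the rim) (value of joint tube above 0.0006 m and distance between eyepiece_flange and tube_rim below 0.003 m and contact force between the fingers and eyepiece above 2 N), for 0.6 s.
At the end, for the whole second after the job is handed in: The eyepiece is fully home in the tube, its flange within 1.5 mm of the rim and centred within 2.5 mm overall, upright within 0.06 rad, released, the tube back at rest (within 0.4 mm of 0) (distance between eyepiece_flange and tube_rim below 0.0025 m and z of eyepiece_flange in the frame of tube_rim below 0.0015 m and angle between eyepiece_head's own z axis and vertical below 0.06 rad and value of joint tube between -0.0004 and 0.0004 m); the robot touches nothing.
It fails at once if the eyepiece or tube is pulled up with more than 21 N (tube up by more than 1.4 mm) (value of joint tube above 0.0014 m).
It fails at once if the eyepiece or tube is pressed down with more than 30 N (tube down by more than 2 mm) (value of joint tube below -0.002 m).
It fails at once if the dust plug is pulled out or shifted by more than 15 mm (distance of plug_top from where it was at the start of the episode above 0.015 m).
It fails at once if the jar or a slide box is moved by more than 15 mm (distance of any of jar_cap, box1, box2 from where it was at the start of the episode above 0.015 m).
It also fails if it takes over 56 s, if anything falls off the work surface, if the arm or the gripper's body presses on something with over 40 N, if the wrist force passes 120 N, or if a joint passes its speed limit or range.

## Working session

There is one attempt and no reset: what is moved stays moved. The work goes in short steps, Python scripts to look and compute and a tool call to move; the robot and the scene stay as the last step left them, time stands still between calls to the robot, and variables do not carry over. Pictures are saved under pics/ and viewed, about 8 in all and at most 12, crops included, and the job is handed in when it is done.

Besides the shell and the picture viewer there is one more tool, called after "Emit:" as a command line: name --pt "numbers of a row" for each row, then --argument value for the rest. arm_command: Moves the arm, as the interface text tells. Its arguments: {"type":"object","properties":{"deltas":{"type":"array","items":{"type":"array","items":{"type":"number"}}}},"required":["deltas"]}

```bash
mkdir -p pics
python3 - <<'E'
from bench import arm, imaging
import cv2,numpy as np
print(arm.state()); print(arm.tip_extent)
for n in ("scene","side","wrist"):
    print(n,imaging.get_calibration(n))
    cv2.imwrite(f"pics/{n}0.png",imaging.camera(n)[:,:,::-1])
E
```

```text
{'time': 0.0, 'joints': array([ 1.08769980e+00,  3.81175010e-01,  1.29825454e+00, -8.74770729e-06,
        1.46363465e+00, -2.15288008e-01]), 'dq': array([-2.75674837e-03, -1.52593551e-03, -2.01807018e-04, -1.23596066e-03,
        1.18147664e-05,  1.09186368e-04]), 'effort': array([-1.07096352e-03, -4.48460734e+01, -2.31277853e+01, -3.05533249e-04,
        4.76711837e-03,  1.16719828e-06]), 'tcp_pos': array([0.14541152, 0.53015334, 0.25572513]), 'tool_rot': array([-2.47650499e-04,  1.33503956e-01,  9.91048007e-01, -6.92856125e-04]), 'wrist_force': array([-0.53732664, -0.7021057 , -0.14327136]), 'wrist_torque': array([ 0.02805545, -0.00113858,  0.04304972]), 'grip_width': 0.08501160689566221}
0.025
scene {'fov_y': 56.68896650053261, 'cx': 284.31192041086996, 'cy': 209.15503962357636, 'D': array([-0.08881771,  0.        ,  0.        ,  0.        ,  0.        ]), 'R': array([[ 0.05702029,  0.99812985, -0.02203376],
       [ 0.65245058, -0.05395932, -0.75590782],
       [-0.75568309,  0.02872614, -0.65430718]]), 't': array([-0.04997934, -0.32786069,  1.4937717 ])}
side {'fov_y': 47.57594050029333, 'cx': 284.34754692426407, 'cy': 218.05617633205816, 'D': array([-0.11002937,  0.        ,  0.        ,  0.        ,  0.        ]), 'R': array([[-0.99542682, -0.09327177, -0.02063552],
       [-0.03735996,  0.57892394, -0.8145252 ],
       [ 0.0879186 , -0.81002929, -0.57976104]]), 't': array([0.63322313, 0.09801182, 0.91130473])}
wrist {'fov_y': 59.11152250587718, 'cx': 282.2361145700581, 'cy': 209.86289675033075, 'D': array([-0.07115834,  0.        ,  0.        ,  0.        ,  0.        ]), 'R': array([[ 2.63966353e-01,  9.64531688e-01, -6.21765227e-04],
       [ 9.13231281e-01, -2.49719277e-01,  3.21945507e-01],
       [ 3.10371377e-01, -8.55505969e-02, -9.46757996e-01]]), 't': array([-0.55016177, -0.04239225,  0.3817556 ])}
```

View pics/scene0.png

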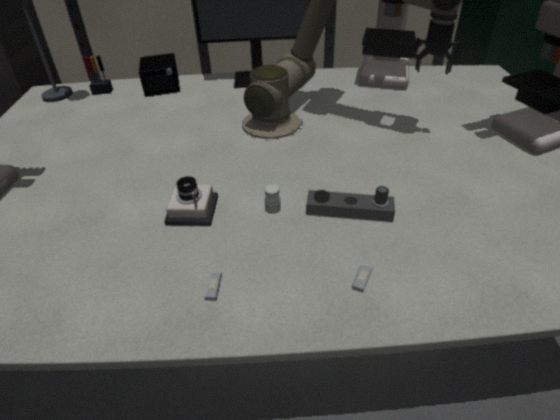

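View pics/side0.png

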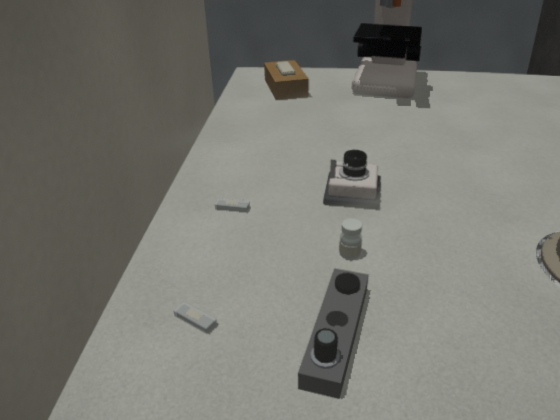

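The eyepiece head top is at about (382,188) in the scene view and (326,337) in the side view. The tube mouth is at about (187,182) and (355,156). I'll zoom in on both for precision.

Run:
```python
import cv2,numpy as np
s=cv2.imread("pics/scene0.png");d=cv2.imread("pics/side0.png")
def c(im,x,y):
    o=cv2.resize(im[y:y+60,x:x+80],None,fx=5,fy=5,interpolation=cv2.INTER_CUBIC)
    o=cv2.convertScaleAbs(o,alpha=1.6,beta=20)
    for i in range(0,80,10): cv2.line(o,(i*5,0),(i*5,6),(0,0,255));cv2.putText(o,str(x+i),(i*5,16),0,.35,(0,0,255))
    for i in range(10,60,10): cv2.line(o,(0,i*5),(6,i*5),(0,0,255));cv2.putText(o,str(y+i),(8,i*5),0,.35,(0,0,255))
    return o
cv2.imwrite("pics/m1.png",np.vstack([np.hstack([c(s,342,170),c(s,147,165)]),np.hstack([c(d,290,315),c(d,315,140)])]))
```

```text
(no output)
```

View pics/m1.png

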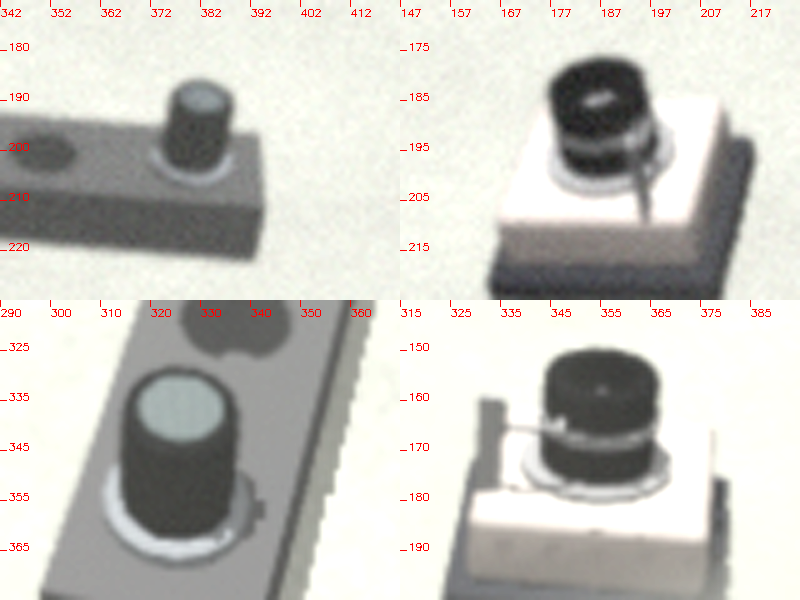

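The crops give the head top centre at scene (382.5,189.8) and side (326.2,336.2), and the rim centre at scene (186.8,182.6) and side (355.2,156.8).

```bash
cat > h.py <<'E'
from bench import arm, imaging
import cv2,numpy as np
from scipy.spatial.transform import Rotation as Ro
def KD(c):
    f=210/np.tan(np.radians(c["fov_y"]/2)); return np.array([[f,0,c["cx"]],[0,f,c["cy"]],[0,0,1.]]),c["D"]
def onz(c,uv,z):
    K,D=KD(c); p=cv2.undistortPoints(np.array([[uv]],float),K,D)[0,0]
    o=-c["R"].T@c["t"]; d=c["R"].T@np.array([*p,1]); return o+d*(z-o[2])/d[2]
def proj(c,X):
    K,D=KD(c); return cv2.projectPoints(np.array([X],float),cv2.Rodrigues(c["R"])[0],c["t"],K,D)[0].ravel()
def tri(obs):
    A=[];b=[]
    for c,uv in obs:
        K,D=KD(c); x,y=cv2.undistortPoints(np.array([[uv]],float),K,D)[0,0]
        R,t=c["R"],c["t"]
        for k,v in((0,x),(1,y)): A.append(R[k]-v*R[2]); b.append(v*t[2]-t[k])
    return np.linalg.lstsq(np.array(A),np.array(b),rcond=None)[0]
def totool(X,st=None):
    st=st or arm.state(); q=st["tool_rot"]
    return Ro.from_quat(np.r_[q[1:],q[0]]).inv().apply(np.array(X)-st["tcp_pos"])*1000
E
python3 - <<'E'
from h import *
s,d=imaging.get_calibration("scene"),imaging.get_calibration("side")
for n,a,b,z in(("head",(382.5,189.8),(326.2,336.2),.086),("rim",(186.8,182.6),(355.2,156.8),.105),("jar",(272,190),(351.5,226),.075),("plug",(321.5,196.5),(347.5,283),.052)):
    print(n,onz(s,a,z),onz(d,b,z),tri([(s,a),(d,b)]))
st=arm.state(); q=st["tool_rot"]; print(Ro.from_quat(np.r_[q[1:],q[0]]).as_matrix().round(3))
E
```

```text
head [0.54640361 0.28328487 0.086     ] [0.54735876 0.28131292 0.086     ] [0.5475567  0.28263714 0.08721688]
rim [ 0.49446988 -0.23958576  0.105     ] [ 0.49341264 -0.23080148  0.105     ] [ 0.4922087  -0.23985622  0.10165251]
jar [ 0.50852255 -0.01092249  0.075     ] [ 0.50501369 -0.00474345  0.075     ] [ 0.50436674 -0.01068118  0.07118347]
plug [0.51962239 0.12409776 0.052     ] [0.5131185  0.13089703 0.052     ] [0.51279146 0.12514831 0.04651823]
[[-0.964  0.265 -0.001]
 [ 0.265  0.964 -0.001]
 [ 0.    -0.001 -1.   ]]
```

Emit:
arm_command --pt "-45 -13 5 0 1" --pt "-45 -13 5 0 1" --pt "-45 -13 5 0 1" --pt "-45 -13 5 0 1" --pt "-45 -13 5 0 1" --pt "-45 -13 5 0 1" --pt "-45 -13 5 0 1" --pt "-46 -14 5 0 1" --pt "-46 -14 5 0 1" --pt "-46 -14 5 0 1"

```text
time: 1.4
tcp_pos: [0.5484, 0.2812, 0.2059]
tool_rot: [-0.0, 0.134, 0.991, -0.0]
wrist_force: [0.3, 0.0, 0.0]
grip_width: 0.0859
```

Run:
```python
from h import *
st=arm.state(); c=imaging.get_calibration("wrist"); im=imaging.camera("wrist")
np.savez("w1.npz",**c); print(st["tcp_pos"],st["tool_rot"],st["time"],totool([.547,.2825,.078]),proj(c,[.547,.2825,.086]))
cv2.imwrite("pics/w1.png",im[:,:,::-1])
```

```text
[0.5483533  0.28121785 0.20589377] [-2.48458060e-04  1.33532918e-01  9.91044342e-01 -9.80450401e-05] 1.4 [  6.67964437   3.28549993 126.63457555] [282.63808195 210.22123812]
```

View pics/w1.png

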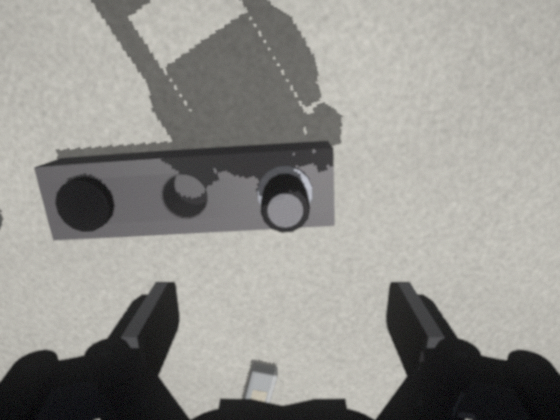

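The wrist view shows the eyepiece's head top centred at about (285.5,209.5). The prediction was (282.6,210.2), so it's about 2 mm off, and the jaws are clear.

Run:
```python
from h import *
c=dict(np.load("w1.npz")); X=onz(c,(285.5,209.5),.086); st=arm.state()
print(X, st["tcp_pos"],st["tool_rot"], totool([X[0],X[1],.078]))
```

```text
[0.54701435 0.28451654 0.086     ] [0.55248021 0.27775999 0.20464607] [ 3.99533130e-04  1.35465535e-01  9.90781644e-01 -8.13893246e-04] [  7.20712782   5.23188092 126.63111323]
```

Emit:
arm_command --pt "0 0 20 0 1" --pt "0 0 30 0 1" --pt "0 0 25 0 1" --pt "0 0 0 0 1" --pt "0 0 0 0 1"

```text
time: 2.08
tcp_pos: [0.5476, 0.2825, 0.1323]
tool_rot: [0.001, 0.133, 0.991, 0.0]
wrist_force: [0.2, -0.0, 0.3]
grip_width: 0.0851
```

Run:
```python
from h import *
st=arm.state(); c=imaging.get_calibration("wrist"); im=imaging.camera("wrist")
np.savez("w2.npz",**c); print(st["tcp_pos"],st["tool_rot"],totool([.547,.284,.078],st),proj(c,[.547,.284,.086]),arm.state()["tcp_pos"])
cv2.imwrite("pics/w2.png",im[:,:,::-1])
```

```text
[0.54756709 0.2824663  0.13234265] [6.49775770e-04 1.33470213e-01 9.91052570e-01 2.90396590e-04] [ 1.01840769  1.2883296  54.34243852] [283.68730591 259.38847367] [0.54763324 0.28246791 0.13258127]
```

View pics/w2.png

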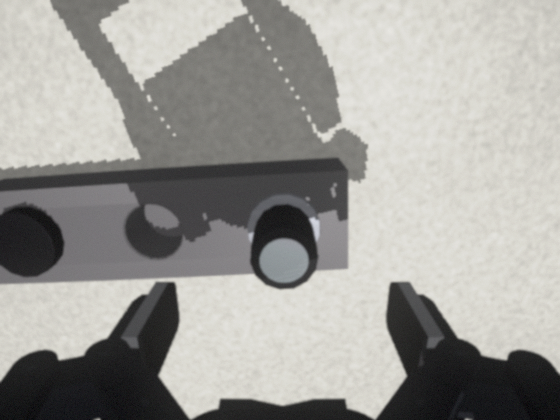

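The head top is centred at about (284.5,258), which matches the prediction. I'll descend and close.

Emit:
arm_command --pt "1 1 14 0 1" --pt "0 0 20 0 1" --pt "0 0 14 0 1" --pt "0 0 6 0 1" --pt "0 0 0 0 1" --pt "0 0 0 0 0" --pt "0 0 0 0 -1" --pt "0 0 0 0 -1" --pt "0 0 0 0 -1" --pt "0 0 0 0 -1"

```text
time: 3.38
tcp_pos: [0.5467, 0.2835, 0.0779]
tool_rot: [0.0, 0.133, 0.991, 0.0]
wrist_force: [-1.4, -0.8, 6.2]
grip_width: 0.0325
```

Emit:
arm_command --pt "0 0 0 0 -1" --pt "0 0 0 0 -1"

```text
time: 3.62
tcp_pos: [0.5467, 0.2835, 0.0779]
tool_rot: [0.0, 0.133, 0.991, 0.0]
wrist_force: [-1.0, -0.4, 5.6]
grip_width: 0.033
```

Emit:
arm_command --pt "0 0 -5 0 -1" --pt "0 0 -10 0 -1" --pt "0 0 -20 0 -1" --pt "0 0 -25 0 -1" --pt "0 0 -25 0 -1" --pt "0 0 -25 0 -1" --pt "0 0 -20 0 -1" --pt "0 0 -7 0 -1" --pt "0 0 0 0 -1" --pt "0 0 0 0 -1"

```text
time: 4.88
tcp_pos: [0.5462, 0.2834, 0.2133]
tool_rot: [-0.001, 0.134, 0.991, -0.0]
wrist_force: [-0.5, -0.1, -0.6]
grip_width: 0.0324
```

Run:
```python
from h import *
st=arm.state(); print(st["tcp_pos"],st["wrist_force"],st["grip_width"],totool([.4935,-.238,.215],st))
```

```text
[0.54618187 0.28337788 0.21333612] [-0.47904952 -0.06803623 -0.58170461] 0.032402270016826974 [ -87.16840834 -516.73298897   -1.31432857]
```

Emit:
arm_command --pt "-4 -20 0 0 -1" --pt "-7 -40 0 0 -1" --pt "-9 -50 0 0 -1" --pt "-9 -50 0 0 -1" --pt "-9 -50 0 0 -1" --pt "-9 -50 0 0 -1" --pt "-9 -50 0 0 -1" --pt "-8 -50 0 0 -1" --pt "-8 -50 0 0 -1" --pt "-6 -40 0 0 -1"

```text
time: 6.12
tcp_pos: [0.5014, -0.1736, 0.214]
tool_rot: [-0.0, 0.134, 0.991, -0.0]
wrist_force: [0.4, 0.7, -1.0]
grip_width: 0.0327
```

Emit:
arm_command --pt "-4 -30 0 0 -1" --pt "-3 -20 0 0 -1" --pt "-2 -12 0 0 -1" --pt "0 -5 0 0 -1" --pt "0 0 0 0 -1" --pt "0 0 0 0 -1" --pt "0 0 0 0 -1"

```text
time: 7.0
tcp_pos: [0.4937, -0.2376, 0.2144]
tool_rot: [0.0, 0.133, 0.991, -0.0]
wrist_force: [0.2, -0.6, -1.2]
grip_width: 0.033
```

Run:
```python
from h import *
st=arm.state(); print(st["time"],st["tcp_pos"],st["wrist_force"],st["grip_width"],totool([.4935,-.238,.215],st))
def big(im,x,y,w,h,k,b=1.6):
    o=cv2.convertScaleAbs(cv2.resize(im[y:y+h,x:x+w,::-1],None,fx=k,fy=k,interpolation=cv2.INTER_CUBIC),alpha=b,beta=20)
    for i in range(0,w,10): cv2.putText(o,str(x+i),(i*k,10),0,.33,(0,0,255)); cv2.line(o,(i*k,12),(i*k,18),(0,0,255))
    for i in range(10,h,10): cv2.putText(o,str(y+i),(8,i*k+4),0,.33,(0,0,255)); cv2.line(o,(0,i*k),(6,i*k),(0,0,255))
    return o
s=imaging.camera("scene");d=imaging.camera("side");w=imaging.camera("wrist")
a=np.hstack([big(s,147,120,80,100,5),big(d,315,90,80,100,5)])
cv2.imwrite("pics/t1.png",a); cv2.imwrite("pics/t1w.png",w[:,:,::-1])
t=st["tcp_pos"]; 
for n in("scene","side"):
    c=imaging.get_calibration(n)
    for dz in (-.038,-.072): print(n,dz,proj(c,t+[0,0,dz]))
    print("rim",proj(c,[.4935,-.238,.105]))
```

```text
7.0 [ 0.49372838 -0.23757645  0.21440246] [ 0.21766102 -0.6277833  -1.20327156] 0.0329819591598527 [ 0.10851204 -0.46879583 -0.59755012]
scene -0.038 [182.60406034 160.30202914]
scene -0.072 [185.01875722 171.06211541]
rim [187.43162377 182.3520917 ]
side -0.038 [356.93311809 126.72767012]
side -0.072 [355.98984944 140.63274092]
rim [355.06862556 155.31358602]
```

View pics/t1.png

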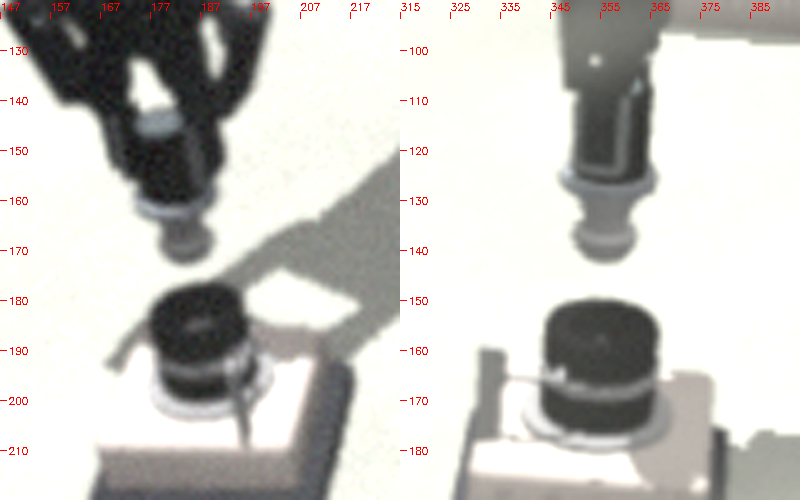

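View pics/t1w.png

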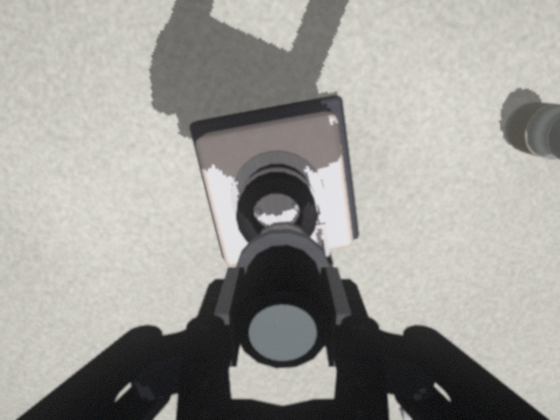

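The wrist view shows the eyepiece held upright, with its lens centre at about (283,332). The tube mouth is ahead of it at about (277,210). In the scene and side crops the nose sits nearly over the rim, so I'll measure the offset to sub-pixel accuracy from the edge profiles.

Run:
```python
from h import *
g=cv2.cvtColor(cv2.imread("pics/t1.png"),6).astype(float)
def edges(x0,x1,y):
    r=g[y-1:y+2,x0:x1].mean(0); hi=np.r_[np.median(r[:8]),np.median(r[-8:])]; lo=np.median(r[len(r)//2-15:len(r)//2+15])
    m=len(r)//2; tl=(hi[0]+lo)/2; tr=(hi[1]+lo)/2
    l=max(i for i in range(m) if r[i]>tl); q=min(i for i in range(m,len(r)) if r[i]>tr)
    l=l+(r[l]-tl)/(r[l]-r[l+1]); q=q-(r[q]-tr)/(r[q]-r[q-1]); return x0+l,x0+q
def rep(n,ox,oy,x0,x1,ys):
    for y in ys:
        a,b=edges(x0,x1,y); print(n,"row",round(oy+(y-2)/5,1),"c",round(ox+((a+b)/2-2)/5,2),"w",round((b-a)/5,2))
rep("sc nose",147,120,135,235,(236,240,244,248)); rep("sc rim",147,120,125,275,(315,320,325,330,335))
rep("si nose",-80+315,90,545,665,(232,238,244)); rep("si flange",-80+315,90,535,680,(176,180,184)); rep("si tube",-80+315,90,520,685,(325,335,345,355))
t=np.array([.49373,-.23758,.2144])
for n in("scene","side"):
    c=imaging.get_calibration(n)
    for k,dz in(("flange",-.035),("shoulder",-.065),("end",-.072)): print(n,k,proj(c,t+[0,0,dz]))
    for z in(.105,.1,.09): print("tube",z,proj(c,[.4935,-.238,z]),[proj(c,[.4935+a,-.238+b,z])-proj(c,[.4935,-.238,z]) for a,b in((.001,0),(0,.001))])
c=imaging.get_calibration("wrist"); print("wrist lens",proj(c,t+[0,0,.008]),"rim",proj(c,[.4935,-.238,.105]))
for k in range(0,360,45): print(k,proj(c,[.4935+.027*np.cos(np.radians(k)),-.238+.027*np.sin(np.radians(k)),.105]).round(1),end=" ")
w=cv2.cvtColor(cv2.imread("pics/t1w.png"),6)
for y in (195,200,205,210): print(y,list(w[y,228:326:2]))
for y in (325,332,340): print(y,list(w[y,236:332:2]))
print(list(w[300:366:2,283]))
```

```text
sc nose row 166.8 c 183.87 w 10.36
sc nose row 167.6 c 183.83 w 10.77
sc nose row 168.4 c 183.73 w 10.88
sc nose row 169.2 c 183.66 w 10.51
sc rim row 182.6 c 186.18 w 20.03
sc rim row 183.6 c 186.33 w 22.11
sc rim row 184.6 c 185.55 w 22.75
sc rim row 185.6 c 185.24 w 22.29
sc rim row 186.6 c 186.27 w 19.92
si nose row 136.0 c 355.35 w 12.55
si nose row 137.2 c 355.42 w 12.97
si nose row 138.4 c 355.54 w 12.03
si flange row 124.8 c 357.09 w 16.84
si flange row 125.6 c 356.73 w 17.42
si flange row 126.4 c 356.37 w 18.26
si tube row 154.6 c 354.8 w 22.28
si tube row 156.6 c 354.89 w 22.96
si tube row 158.6 c 354.69 w 22.86
si tube row 160.6 c 354.58 w 22.65
scene flange [182.38549346 159.3320467 ]
scene shoulder [184.52746752 168.88453562]
scene end [185.01750562 171.06330724]
tube 0.105 [187.43162377 182.3520917 ] [array([-0.0491028 ,  0.22227325]), array([ 0.36805885, -0.02037321])]
tube 0.1 [187.76628372 183.8283103 ] [array([-0.04867585,  0.22267441]), array([ 0.36695886, -0.02028636])]
tube 0.09 [188.43032929 186.75421333] [array([-0.04783397,  0.22344529]), array([ 0.36477517, -
[... 5453 characters left out ...]
t8(126), np.uint8(125), np.uint8(125), np.uint8(124), np.uint8(126), np.uint8(123), np.uint8(104), np.uint8(48), np.uint8(30), np.uint8(28), np.uint8(30), np.uint8(28), np.uint8(26), np.uint8(26), np.uint8(28)]
[np.uint8(23), np.uint8(26), np.uint8(76), np.uint8(121), np.uint8(124), np.uint8(124), np.uint8(125), np.uint8(125), np.uint8(126), np.uint8(124), np.uint8(125), np.uint8(124), np.uint8(124), np.uint8(124), np.uint8(127), np.uint8(123), np.uint8(122), np.uint8(124), np.uint8(123), np.uint8(126), np.uint8(123), np.uint8(122), np.uint8(125), np.uint8(124), np.uint8(124), np.uint8(123), np.uint8(123), np.uint8(122), np.uint8(124), np.uint8(124), np.uint8(96), np.uint8(42), np.uint8(32)]
```

Emit:
arm_command --pt "0.8 -2.6 8 0 -1" --pt "0 0 12 0 -1" --pt "0 0 8 0 -1" --pt "0 0 0 0 -1" --pt "0 0 0 0 -1" --pt "0 0 0 0 -1"

```text
time: 7.9
tcp_pos: [0.4923, -0.2405, 0.1867]
tool_rot: [0.0, 0.133, 0.991, -0.0]
wrist_force: [-0.3, 0.2, -0.7]
grip_width: 0.0325
```

Run:
```python
from h import *
st=arm.state(); t=st["tcp_pos"]; print(st["time"],t,st["wrist_force"])
def big(im,x,y,w,h,k,b=1.6):
    o=cv2.convertScaleAbs(cv2.resize(im[y:y+h,x:x+w,::-1],None,fx=k,fy=k,interpolation=cv2.INTER_CUBIC),alpha=b,beta=20)
    return o
# average several frames for noise
def avg(n): return np.mean([imaging.camera(n) for _ in range(4)],0).astype(np.uint8)
s,d=avg("scene"),avg("side"); cv2.imwrite("pics/s2.png",s[:,:,::-1]); cv2.imwrite("pics/d2.png",d[:,:,::-1])
cs,cd=imaging.get_calibration("scene"),imaging.get_calibration("side")
a=[]
for im,c,x,y in((s,cs,160,145),(d,cd,330,105)):
    o=big(im,x,y,50,65,8)
    # overlay: predicted barrel shoulder ring (red), rim ring r=27 at assumed place (green)
    for r,z,col in((.015,t[2]-.065,(0,0,255)),(.022,t[2]-.038,(255,0,0)),(.027,.105,(0,200,0)),(.0162,.105,(0,200,0))):
        P=[(proj(c,[t[0]+r*np.cos(k),t[1]+r*np.sin(k),z])-[x,y]+.5)*8 for k in np.linspace(0,6.283,60)]
        cv2.polylines(o,[np.int32(P)],True,col,1,cv2.LINE_AA)
    a.append(o)
cv2.imwrite("pics/t2.png",np.hstack(a))
```

```text
7.9 [ 0.49226246 -0.24046976  0.18666165] [-0.31737404  0.20300235 -0.73984299]
```

View pics/t2.png

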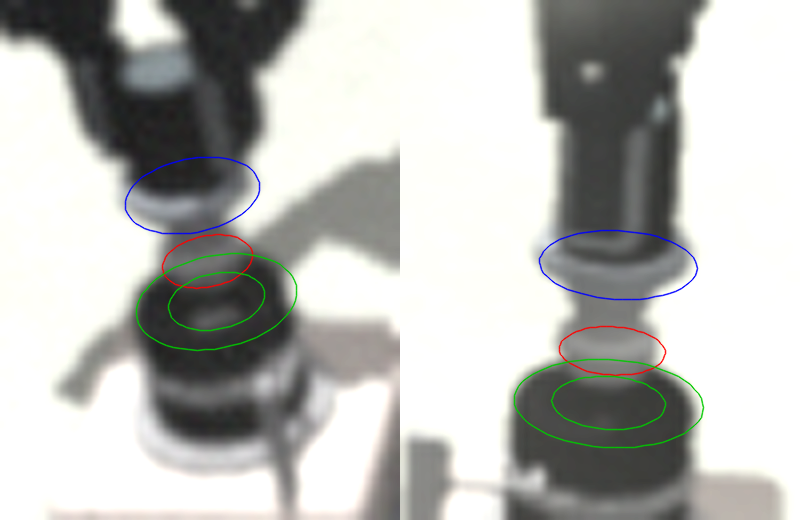

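In the overlay both views agree to within 1–2 mm, with the nose just above the mouth. I'll compare the edge midpoints with the predicted axes numerically.

Run:
```python
from h import *
t=np.array([.49226,-.24047,.18666])
def chord(g,y,xc,hw):
    x=np.arange(xc-hw,xc+hw+1e-6,.1); r=np.interp(x,np.arange(g.shape[1]),g[y]); d=np.gradient(r); m=len(x)//2
    # sub-pixel: centroid of gradient around extreme each side
    o=[]
    for sl,s in((slice(0,m),-1),(slice(m,None),1)):
        w=np.clip(s*d[sl],0,None); k=w.argmax(); a=x[sl]; q=abs(a-a[k])<1.2; o.append((a[q]*w[q]).sum()/w[q].sum())
    return o
for n,f,rows,tr,hw1,hw2 in(("scene","s2",range(171,178),range(182,194),8,13),("side","d2",range(137,151),range(155,168),10,15)):
    g=cv2.cvtColor(cv2.imread(f"pics/{f}.png"),6).astype(float); c=imaging.get_calibration(n)
    Z=np.linspace(.04,.2,161); L=np.array([proj(c,[t[0],t[1],z]) for z in Z])
    for k,rr,hw in(("barrel",rows,hw1),("tube",tr,hw2)):
        for y in rr:
            ax=np.interp(-y,-L[::-1,1][::-1],L[::-1,0][::-1]) if 0 else np.interp(y,L[::-1,1],L[::-1,0])
            a,b=chord(g,y,ax,hw); print(n,k,y,"off %.2f w %.2f"%((a+b)/2-ax,b-a))
```

```text
scene barrel 171 off -1.69 w 11.68
scene barrel 172 off -2.11 w 10.59
scene barrel 173 off -0.37 w 8.18
scene barrel 174 off -0.17 w 8.92
scene barrel 175 off -0.78 w 9.74
scene barrel 176 off 0.29 w 12.47
scene barrel 177 off 0.55 w 13.57
scene tube 182 off -0.79 w 19.05
scene tube 183 off -0.98 w 19.30
scene tube 184 off -1.24 w 20.97
scene tube 185 off -1.71 w 21.38
scene tube 186 off -1.25 w 19.92
scene tube 187 off -1.76 w 18.99
scene tube 188 off -1.83 w 17.83
scene tube 189 off -3.37 w 15.00
scene tube 190 off -3.63 w 14.94
scene tube 191 off -4.38 w 13.94
scene tube 192 off -1.11 w 20.93
scene tube 193 off -1.31 w 20.89
side barrel 137 off -0.44 w 18.19
side barrel 138 off -0.39 w 17.82
side barrel 139 off -0.39 w 16.23
side barrel 140 off -0.41 w 13.78
side barrel 141 off -0.80 w 11.04
side barrel 142 off -1.04 w 10.09
side barrel 143 off -0.70 w 9.09
side barrel 144 off -1.03 w 8.42
side barrel 145 off -1.48 w 10.89
side barrel 146 off -0.93 w 12.09
side barrel 147 off -0.88 w 12.41
side barrel 148 off -0.76 w 12.37
side barrel 149 off -0.65 w 12.07
side barrel 150 off -1.68 w 14.05
side tube 155 off -0.85 w 22.78
side tube 156 off -0.72 w 22.94
side tube 157 off -0.74 w 23.02
side tube 158 off -0.71 w 22.95
side tube 159 off -0.92 w 22.35
side tube 160 off -0.94 w 22.27
side tube 161 off -0.83 w 22.30
side tube 162 off -0.40 w 22.90
side tube 163 off -0.85 w 23.83
side tube 164 off 1.44 w 17.57
side tube 165 off 1.00 w 16.74
side tube 166 off -0.87 w 23.48
side tube 167 off -0.79 w 23.36
```

Emit:
arm_command --pt "-0.2 -0.9 0 0 -1" --pt "0 0 3 0 -1" --pt "0 0 3 0 -1" --pt "0 0 3 0 -1" --pt "0 0 3 0 -1" --pt "0 0 3 0 -1" --pt "0 0 3 0 -1" --pt "0 0 2 0 -1" --pt "0 0 0 0 -1" --pt "0 0 0 0 -1"

```text
time: 9.55
tcp_pos: [0.4921, -0.2414, 0.1664]
tool_rot: [0.0, 0.134, 0.991, -0.0]
wrist_force: [-0.5, -0.5, -1.6]
grip_width: 0.0326
```

Emit:
arm_command --pt "0 0 2 0 -1" --pt "0 0 2 0 -1" --pt "0 0 0 0 -1" --pt "0 0 0 0 -1"

```text
time: 10.05
tcp_pos: [0.4921, -0.2413, 0.1623]
tool_rot: [0.0, 0.133, 0.991, -0.0]
wrist_force: [0.5, 0.3, -1.1]
grip_width: 0.0326
```

Run:
```python
from h import *
for i in range(3):
    st=arm.state(); print(st["time"],st["tcp_pos"],st["wrist_force"],st["wrist_torque"]); im=imaging.camera("wrist")
cv2.imwrite("pics/w3.png",im[:,:,::-1])
```

```text
10.05 [ 0.49209367 -0.2413411   0.16234747] [ 0.47624837  0.33615739 -1.10364979] [ 0.01336576 -0.05233524 -0.03777871]
10.1 [ 0.49209275 -0.24135974  0.16235752] [-0.40927455 -0.43295017 -1.45557563] [-0.00799893  0.01746666  0.04954391]
10.15 [ 0.49210832 -0.24134122  0.1623754 ] [-0.24438413  0.51948102 -2.06113468] [-0.026504  -0.0657753  0.0006424]
```

Emit:
arm_command --pt "0 0 1 0 -1" --pt "0 0 1 0 -1" --pt "0 0 1 0 -1" --pt "0 0 1 0 -1" --pt "0 0 1 0 -1" --pt "0 0 0 0 -1"

```text
time: 10.95
tcp_pos: [0.4924, -0.2415, 0.158]
tool_rot: [0.001, 0.134, 0.991, -0.0]
wrist_force: [0.0, 0.2, 5.1]
grip_width: 0.0325
```

Emit:
arm_command --pt "0 0 1 0 -1" --pt "0 0 1 0 -1" --pt "0 0 1 0 -1"

```text
time: 11.32
tcp_pos: [0.493, -0.2418, 0.1556]
tool_rot: [0.002, 0.133, 0.991, -0.001]
wrist_force: [0.3, 0.1, 9.4]
grip_width: 0.0325
```

Emit:
arm_command --pt "0 0 1 0 -1" --pt "0 0 1 0 -1" --pt "0 0 1 0 -1"

```text
time: 11.7
tcp_pos: [0.4929, -0.2418, 0.1527]
tool_rot: [0.002, 0.134, 0.991, -0.001]
wrist_force: [1.3, 0.0, 2.9]
grip_width: 0.0327
```

Emit:
arm_command --pt "0 0 1 0 -1" --pt "0 0 1 0 -1"

```text
time: 11.95
tcp_pos: [0.4928, -0.2417, 0.1501]
tool_rot: [0.001, 0.134, 0.991, -0.001]
wrist_force: [2.4, -0.2, 5.2]
grip_width: 0.0326
```

Emit:
arm_command --pt "0 0 1 0 -1" --pt "0 0 1 0 -1"

```text
time: 12.2
tcp_pos: [0.4918, -0.2412, 0.1468]
tool_rot: [-0.001, 0.133, 0.991, 0.0]
wrist_force: [1.0, -0.6, -0.5]
grip_width: 0.0328
```

Emit:
arm_command --pt "0 0 0.7 0 -1" --pt "0 0 0.7 0 -1" --pt "0 0 0.6 0 -1" --pt "0 0 0 0 -1"

```text
time: 12.7
tcp_pos: [0.4913, -0.2412, 0.1444]
tool_rot: [-0.001, 0.133, 0.991, 0.0]
wrist_force: [-1.6, -2.5, -11.9]
grip_width: 0.0325
```

Emit:
arm_command --pt "0 0 0.7 0 -1" --pt "0 0 0.5 0 -1"

```text
time: 12.95
tcp_pos: [0.4916, -0.2412, 0.1439]
tool_rot: [-0.001, 0.133, 0.991, 0.0]
wrist_force: [-4.2, -1.7, -8.0]
grip_width: 0.0326
```

Emit:
arm_command --pt "0 0 0.6 0 -1" --pt "0 0 0.6 0 -1"

```text
time: 13.2
tcp_pos: [0.4926, -0.2414, 0.1433]
tool_rot: [0.001, 0.134, 0.991, -0.0]
wrist_force: [-1.6, 0.5, -5.0]
grip_width: 0.0324
```

Emit:
arm_command --pt "0 0 0.6 0 -1" --pt "0 0 0.4 0 -1"

```text
time: 13.45
tcp_pos: [0.4928, -0.2414, 0.1428]
tool_rot: [0.001, 0.133, 0.991, -0.0]
wrist_force: [0.7, 1.2, 1.0]
grip_width: 0.0328
```

Emit:
arm_command --pt "0 0 0.5 0 -1" --pt "0 0 0.5 0 -1" --pt "0 0 0 0 -1"

```text
time: 13.82
tcp_pos: [0.4928, -0.2414, 0.1423]
tool_rot: [0.001, 0.133, 0.991, -0.0]
wrist_force: [0.3, 2.8, 7.4]
grip_width: 0.0325
```

Emit:
arm_command --pt "0 0 0.5 0 -1" --pt "0 0 0 0 -1"

```text
time: 14.08
tcp_pos: [0.4928, -0.2415, 0.1421]
tool_rot: [0.002, 0.133, 0.991, -0.001]
wrist_force: [-0.2, 2.9, 10.7]
grip_width: 0.0325
```

Emit:
arm_command --pt "0 0 0.6 0 -1" --pt "0 0 0 0 -1" --pt "0 0 0 0 -1" --pt "0 0 0 0 -1" --pt "0 0 0 0 -1" --pt "0 0 0 0 -1" --pt "0 0 0 0 -1" --pt "0 0 0 0 -1" --pt "0 0 0 0 -1" --pt "0 0 0 0 -1"

```text
time: 15.32
tcp_pos: [0.4928, -0.2415, 0.1419]
tool_rot: [0.002, 0.133, 0.991, -0.001]
wrist_force: [-1.8, 4.4, 13.3]
grip_width: 0.0326
```

Run:
```python
from h import *
im=imaging.camera("side");s=imaging.camera("scene"); st=arm.state(); print(st["time"],st["tcp_pos"],st["wrist_force"])
f=lambda im,x,y:cv2.convertScaleAbs(cv2.resize(im[y:y+65,x:x+50,::-1],None,fx=8,fy=8,interpolation=cv2.INTER_CUBIC),alpha=1.6,beta=20)
cv2.imwrite("pics/t3.png",np.hstack([f(s,160,145),f(im,330,125)]))
```

```text
15.425 [ 0.49282216 -0.24147333  0.14186512] [-2.68677737  3.30128156 13.94404201]
```

View pics/t3.png

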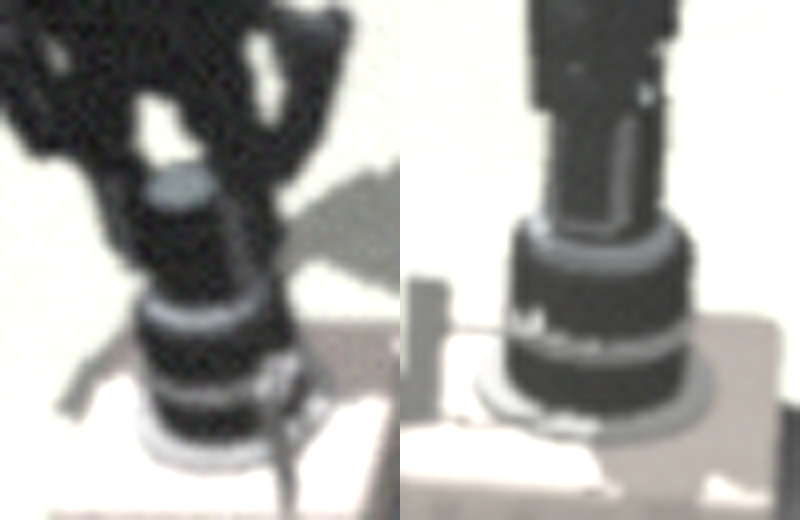

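The flange is down on the rim and the tube is lowered about 1 mm. I've held it at about 15 N for over a second. Next is the gradual pull.

Emit:
arm_command --pt "0 0 -0.5 0 -1" --pt "0 0 -0.5 0 -1" --pt "0 0 -0.5 0 -1" --pt "0 0 -0.5 0 -1" --pt "0 0 -0.5 0 -1" --pt "0 0 0 0 -1"

```text
time: 16.18
tcp_pos: [0.4926, -0.2415, 0.1426]
tool_rot: [0.001, 0.134, 0.991, -0.0]
wrist_force: [4.9, 2.0, 4.9]
grip_width: 0.0326
```

Emit:
arm_command --pt "0 0 -0.5 0 -1" --pt "0 0 -0.5 0 -1" --pt "0 0 0 0 -1"

```text
time: 16.55
tcp_pos: [0.4917, -0.2414, 0.1429]
tool_rot: [-0.001, 0.134, 0.991, 0.0]
wrist_force: [1.2, -1.1, -1.4]
grip_width: 0.0327
```

Emit:
arm_command --pt "0 0 -0.5 0 -1" --pt "0 0 -0.5 0 -1" --pt "0 0 0 0 -1"

```text
time: 16.92
tcp_pos: [0.4915, -0.2412, 0.1437]
tool_rot: [-0.001, 0.134, 0.991, 0.0]
wrist_force: [-1.0, -1.6, -7.6]
grip_width: 0.0325
```

Emit:
arm_command --pt "0 0 -0.5 0 -1" --pt "0 0 0 0 -1"

```text
time: 17.18
tcp_pos: [0.4916, -0.2411, 0.1442]
tool_rot: [-0.001, 0.133, 0.991, 0.0]
wrist_force: [-0.9, -3.3, -11.4]
grip_width: 0.0329
```

Emit:
arm_command --pt "0 0 -0.4 0 -1" --pt "0 0 0 0 -1"

```text
time: 17.42
tcp_pos: [0.4917, -0.2411, 0.1446]
tool_rot: [-0.001, 0.133, 0.991, 0.0]
wrist_force: [-1.7, -3.7, -15.8]
grip_width: 0.0325
```

Emit:
arm_command --pt "0 0 0 0 -1" --pt "0 0 0 0 -1" --pt "0 0 0 0 -1"

```text
time: 17.8
tcp_pos: [0.4918, -0.2411, 0.1449]
tool_rot: [-0.001, 0.133, 0.991, 0.0]
wrist_force: [-2.8, -2.7, -18.4]
grip_width: 0.0329
```

Emit:
arm_command --pt "0 0 0 0 -1" --pt "0 0 0 0 -1" --pt "0 0 0 0 -1" --pt "0 0 0 0 -1" --pt "0 0 0 0 -1"

```text
time: 18.42
tcp_pos: [0.492, -0.2412, 0.1451]
tool_rot: [-0.0, 0.133, 0.991, 0.0]
wrist_force: [-3.0, -1.4, -16.8]
grip_width: 0.0319
```

Emit:
arm_command --pt "0 0 0.6 0 -1" --pt "0 0 0.6 0 -1" --pt "0 0 0.5 0 -1" --pt "0 0 0 0 -1"

```text
time: 18.92
tcp_pos: [0.493, -0.2416, 0.1443]
tool_rot: [0.001, 0.133, 0.991, -0.0]
wrist_force: [0.7, 0.7, -10.5]
grip_width: 0.0324
```

Emit:
arm_command --pt "0 0 0.5 0 -1" --pt "0 0 0.5 0 -1" --pt "0 0 0.5 0 -1" --pt "0 0 0 0 -1"

```text
time: 19.42
tcp_pos: [0.4927, -0.2416, 0.1429]
tool_rot: [0.001, 0.134, 0.991, -0.0]
wrist_force: [3.1, 1.7, 0.5]
grip_width: 0.0326
```

Emit:
arm_command --pt "0 0 0.5 0 -1" --pt "0 0 0.4 0 -1" --pt "0 0 0 0 -1" --pt "0 0 0 0 -1"

```text
time: 19.92
tcp_pos: [0.4928, -0.2416, 0.1423]
tool_rot: [0.001, 0.133, 0.991, -0.001]
wrist_force: [3.1, 1.6, 7.2]
grip_width: 0.0323
```

Emit:
arm_command --pt "0 0 0 0 1" --pt "0 0 0 0 1" --pt "0 0 0 0 1" --pt "0 0 0 0 1" --pt "0 0 0 0 1" --pt "0 0 0 0 1" --pt "0 0 0 0 1"

```text
time: 20.8
tcp_pos: [0.4921, -0.2413, 0.1411]
tool_rot: [-0.0, 0.133, 0.991, -0.0]
wrist_force: [-0.5, 0.1, 0.7]
grip_width: 0.0858
```

Released. I'll go straight up and check.

Emit:
arm_command --pt "0 0 -5 0 1" --pt "0 0 -15 0 1" --pt "0 0 -25 0 1" --pt "0 0 -30 0 1" --pt "0 0 -30 0 1" --pt "0 0 -15 0 1" --pt "0 0 0 0 1" --pt "0 0 0 0 1" --pt "0 0 0 0 1"

```text
time: 21.92
tcp_pos: [0.4919, -0.2412, 0.2604]
tool_rot: [-0.001, 0.134, 0.991, 0.0]
wrist_force: [-0.5, 0.5, -0.6]
grip_width: 0.0855
```

Run:
```python
from h import *
im=imaging.camera("side");s=imaging.camera("scene"); st=arm.state(); print(st["time"],st["tcp_pos"],st["wrist_force"])
f=lambda im,x,y:cv2.convertScaleAbs(cv2.resize(im[y:y+65,x:x+50,::-1],None,fx=8,fy=8,interpolation=cv2.INTER_CUBIC),alpha=1.6,beta=20)
cv2.imwrite("pics/t4.png",np.hstack([f(s,160,145),f(im,330,125)]))
```

```text
22.025 [ 0.49197587 -0.24128177  0.26064183] [1.2115666  0.85373718 0.45162953]
```

View pics/t4.png

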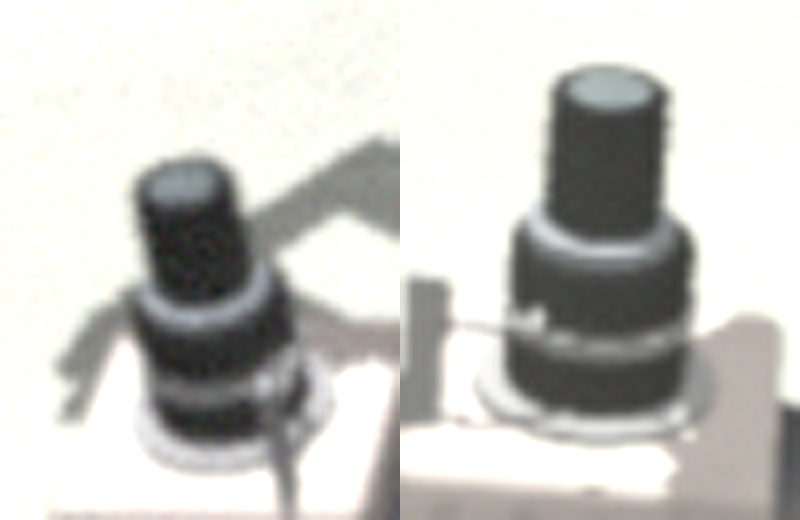

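The eyepiece stands upright with its flange on the rim and the gripper is clear. Handing in.

```bash
python3 -c "
from bench import arm
print(arm.finish_job(), arm.state()['time'])"
```

```text
the job is handed in; nothing more can be done
the job is handed in; nothing more can be done
```

I took the eyepiece from the rack and snapped it home in the tube. It passed the pull check and I released it. I handed the job in at about 22 s, and no verdict was reported.

- **Press:** I held it down for about 1.3 s at 13–14 N wrist reading, roughly 15 N net of the held weight. The images and TCP height showed the flange on the rim and the tube about 1 mm down.
- **Pull:** I kept it pulled up for over a second. I aimed for 12 N, but the arm kept creeping upward, so the wrist reading rose from 11 to 18.4 N (momentarily). Net of the held weight of about 1.5 N, that is roughly 10–17 N. This is higher than intended, and it only stays under the 18 N limit because of that weight estimate. The eyepiece stayed in, and the TCP height at zero force afterwards was the same as before, so the fingers did not slip.
- **Final check:** After I let go, the pictures showed the eyepiece upright, its flange on the rim and the gripper clear. I judged the tube to be back at rest by eye only.
- **Not rechecked:** I did not look again at the plug, jar or slide boxes, but the arm did not come near them apart from passing high above the plug and jar.

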